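Put a test piece in its dish and close it with the dust cover

ROBOT

A 7-joint arm with a two-finger parallel gripper is mounted at the origin on a cart in front of the work surface, level with it; the furniture and walls round the work are solid. World frame = base frame: x ahead of the robot, y to its left, z up, the work surface at z = 0. Lengths are in mm, angles in rad, forces in N, time in s.
With the tool pointing down it reaches from about 425 to 1025 mm from the base axis. Payload 9.4 kg.
Tool frame: the origin (TCP) lies on the centre line of the jaws, within the pads' length; the fingertips stand 17 mm ahead of it and the grasp point (between the pads) lies 2 mm behind it; z points along the fingers, y is the line along which they close (so a half turn about z gives the same grasp; the last joint's range is limited). The gripper opens to 93 mm and grips with 3 to 60 N. Pads are 15 mm wide; open, the fingers measure 128 mm over their backs; the gripper's body (75 mm by 188 mm) begins 65 mm behind the grasp point.
Start: joints at [-1.362, 0.599, -0.003, 1.599, 0.002, 0.943, -0.08], TCP at [204.4, 695.59, 235.618] pointing down, gripper open.
Joint ranges: [-2.57, 2.57], [-0.35, 1.97], [-1.29, 1.29], [0.11, 2.56], [-1.05, 4.19], [0.11, 1.86], [-2.63, 2.63]. Speed limits (rad/s): [2.22, 2.22, 3.01, 3.01, 3.14, 3.14, 3.14].

INTERFACE

Orientations are given as a rotation vector (axis times angle).
In Python, from plant import state, viewer, ctrl gives the robot as it stands. The module is installed in compiled form; this text tells all that it offers.
- The arm moves only by the tool servo_tool, never from a script. Its argument "increments" is a list that holds one entry, the list of rows, each a list of 5 numbers: the finger opening in m, from 0 to 0.093, then the shift along the tool's x, y, z in m, then the turn about the tool's z in degrees. In form: [[[fingers, tx, ty, tz, turn], ...]]. A call has 1 to 12 rows; each row is the pose to reach, as a shift and turn from the pose commanded when the call began, along the tool's axes at that moment; what a row does not reach only later rows make up. A row lasts 1/8 s, in which the tool goes at most 62.5 mm and 10.7 degrees, less where a joint would pass 70% of its speed; a pose out of reach is approached as far as the arm can. A call with a gripper value outside its range is refused whole. The fingers move at their own pace and stop on an object; "squeeze" is the grip in N (left out, the last holds). Time passes only in rows, so rows that repeat a pose let the fingers close. It gives the time, the measured TCP pose, the force, the opening and the grip force at its end, in the units of the state.
- state(): the state, without advancing time (a new reading comes with each control period).
- viewer.snapshot(name): name is "side" or "top" or "wrist"; returns a dict with "pixels" (384x512x3 uint8, blue, green, red), "depth" (384x512 float32, mm along the optical axis (not along the pixel's ray), 0 where there is no reading), "camera_matrix" (3x3 intrinsics, pixels), "D" ([k1, k2, p1, p2, k3] as OpenCV has them; the pictures are not rectified), "rvec" (rotation vector, rad) and "tvec" (3), from world to camera coordinates, as OpenCV has them. Camera axes: x right, y down, z forward; pixel columns grow to the right and rows downward; lengths in mm; the calibration is good to about 2 mm. A picture is of the moment at which its call begins.
- ctrl.sign_off(): hands the job in; it is judged then, once.
The state is a dict: "time": time; "joint_positions": joint angles; "qvel": joint speeds; "joint_torque": joint torques, N m; "eef_pos": TCP position; "tcp_rot": TCP orientation; "wrist_force": force on the tool from outside, world axes, zero at the start; "moment": the same for the moment, N m; "finger_gap": opening from 0.0 (shut) to 1.0 (fully open); "finger_force": force on a finger pad.
Only numpy, scipy, OpenCV 4.12 (cv2) and the standard library are available. Lean on these libraries where they do the work, as an engineer would, in place of code of your own. Each camera call takes 0.05 s, during which the arm holds its last target. There are 200 camera calls.

TASK

Stand the tall test piece with the closed, stepped top upright in the middle of the shallow round dish, then close the dish up: set the tall metal cover over the piece so that it stands flat on the floor of the dish, inside its rim. The low cover and the other test pieces are not needed.

Things in the scene. Friction and masses are not known exactly. Their poses are not given: they have to be found in the camera images.
- piece: loose test piece to put away: bright aluminium cylinder, 47 mm across its foot, 42 at the top, 50 high, closed stepped top (no bore), standing upright, about 0.2 kg. Of the other pieces two are as tall or taller but have an open bore, one has the same closed top but is only 34 mm high, one is a plain low disc. Origin: centre of its underside; z up its axis.
- tall_cover: loose dust cover, 0.2 kg: upside-down steel cup standing mouth down, 100 mm across, 4 mm wall, 63 mm clear inside; flat top 68 mm above the lower edge; on its middle a black cylindrical knob 26 mm across, 28 mm high (68 to 96 mm) to lift it by. A like cover only 34 mm high (62 with knob) stands nearby, too low for the piece. Origin: centre of the lower edge; z up its axis.
- dish: shallow round steel dish with a dark round mark in the middle of its floor, fixed to the worktop: 124 mm outer diameter, rim 14 mm high and 4 mm thick (116 mm clear inside), floor 6 mm above the worktop. Origin: centre of its underside, on the worktop; z up. Behind the work stands a 180 mm high bench instrument, its front handle at x = 0.58, y = 0.125 m.
There are look-alikes about, which are no part of the job. Leave any pink or turquoise look-alike of the piece alone. What is shaped like the tall_cover but turquoise is not meant.

How it is judged:
By the outcome, as a careful person would: the job done as asked, in the order asked, and still so for the second after the job is handed in, with the robot touching nothing.
It also fails if it takes over 64 s, if anything falls off the work surface, if the arm or the gripper's body presses on something with over 40 N, if the wrist force passes 120 N, or if a joint passes its speed limit or range.

## Working session

There is one attempt and no reset: what is moved stays moved. The work goes in short steps, Python scripts to look and compute and a tool call to move; the robot and the scene stay as the last step left them, time stands still between calls to the robot, and variables do not carry over. Pictures are saved under pics/ and viewed, at most 10 in all, crops included, and the job is handed in when it is done.

Besides the shell and the picture viewer there is one more tool, called after ">>>" as name([rows], argument=value, ...), one row to a line, values as JSON. servo_tool: Moves the arm, as the interface text tells. Its arguments: {"type":"object","properties":{"increments":{"type":"array","items":{"type":"array","items":{"type":"array","items":{"type":"number"}}}},"squeeze":{"type":"number"}},"required":["increments"]}

```bash
mkdir -p pics
cat > h.py <<'E'
import numpy as np, cv2
from plant import state, viewer, ctrl
def snap(n,save=None):
    s=viewer.snapshot(n); s={k:(np.array(v) if not isinstance(v,str) else v) for k,v in s.items()}
    if save: cv2.imwrite('pics/'+save+'.png',s['pixels']); np.savez('pics/'+save+'.npz',**s)
    return s
def load(f): return dict(np.load('pics/'+f+'.npz'))
def rays(s,uv):
    R=cv2.Rodrigues(s['rvec'].astype(float))[0]
    p=cv2.undistortPoints(np.array(uv,float).reshape(-1,1,2),s['camera_matrix'].astype(float),s['D'].astype(float))[:,0]
    d=np.c_[p,np.ones(len(p))]
    return -R.T@s['tvec'].ravel(), d@R, d, R
def onplane(s,uv,z):
    c,w,_,_=rays(s,uv); return c+w*((z-c[2])/w[:,2])[:,None]
def depthpt(s,uv):
    c,w,_,_=rays(s,uv); uv=np.array(uv,int).reshape(-1,2)
    return c+w*s['depth'][uv[:,1],uv[:,0]][:,None]
def cloud(s):
    v,u=np.mgrid[:384,:512]; P=depthpt(s,np.c_[u.ravel(),v.ravel()])
    return P.reshape(384,512,3)
E
python3 - <<'E'
from h import *
a=snap('top','top0');b=snap('side','side0')
cv2.imwrite('pics/both0.png',cv2.resize(np.vstack([a['pixels'],b['pixels']]),(400,600)))
st=state();print(st)
for s in(a,b):print(rays(s,[[256,192]])[:2])
E
```

```text
{'time': 0.1, 'joint_positions': array([-1.36169749,  0.60005879, -0.00255029,  1.60004451,  0.00178166,
        0.94292499, -0.07976926]), 'qvel': array([ 0.0012728 , -0.00108038, -0.00058213, -0.00232233,  0.00043677,
       -0.00081616, -0.00280261]), 'joint_torque': array([ 4.84080141e-03, -7.66548371e+01,  1.50162198e+00, -2.52936977e+01,
       -5.24053909e-02,  1.36425707e-02,  6.91085393e-05]), 'eef_pos': array([204.27945574, 695.18659473, 234.8382523 ]), 'tcp_rot': array([-4.47261645e-01, -3.10949997e+00,  2.24701998e-03]), 'wrist_force': array([-0.32497348,  0.42214577,  0.23080444]), 'moment': array([ 0.01266879, -0.02864107, -0.01926117]), 'finger_force': 0.0, 'finger_gap': 0.999849260342453}
(array([ 342.652616  ,  264.60484053, 1237.43294585]), array([[ 0.09951821, -0.02755734, -0.99480718]]))
(array([ 315.19978507, -791.46744973,  494.07628464]), array([[ 0.12065372,  0.91798923, -0.37803187]]))
```

View pics/top0.png

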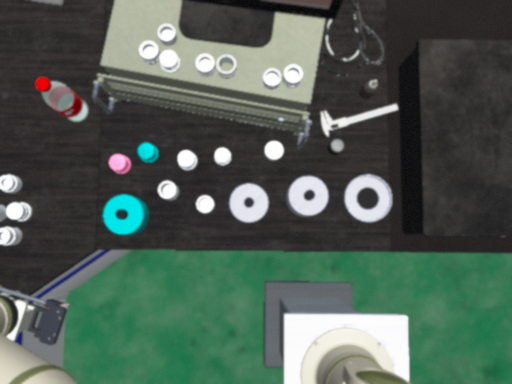

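View pics/side0.png

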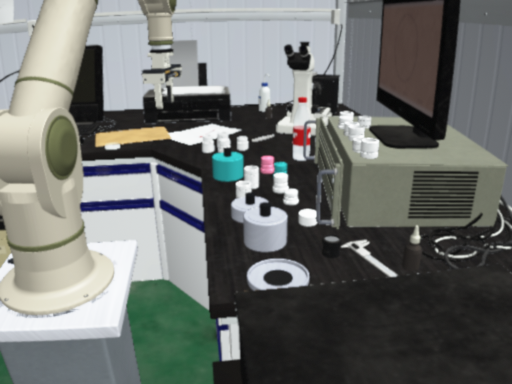

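The top view shows the dish at (368,198), steel covers at (308,196) and (249,202), a turquoise cover at (125,214), and a pink and a turquoise piece. The white candidate pieces are at (187,160), (222,156), (274,150), (168,190) and (205,204). Next I'll measure heights and view an enlarged crop.

Run:
```python
from h import *
a=load('top0');b=load('side0');A=cloud(a)
for n,(u,v) in dict(p1=(187,160),p2=(222,156),p3=(274,150),p4=(168,190),p5=(205,204),cA=(308,196),cB=(249,202),dish=(368,198),tq=(125,214),l1=(10,183),l2=(17,211)).items():
    r=28 if n[0] in'cdt' else 13
    P=A[max(0,v-r):v+r+1,max(0,u-r):u+r+1].reshape(-1,3);P=P[np.isfinite(P).all(1)]
    z=P[:,2]; 
    m=(z>z.max()-6)
    print(n,'zmax %.1f'%z.max(),'top pts',m.sum(),P[m].mean(0).round(1),'z med',np.percentile(z,[10,50,75,90]).round(1))
c1=cv2.resize(a['pixels'][135:225,145:295],(800,480),interpolation=cv2.INTER_CUBIC)
c2=cv2.resize(b['pixels'][125:235,195:325],(709,600),interpolation=cv2.INTER_CUBIC)
cv2.imwrite('pics/c1.png',c1);cv2.imwrite('pics/c2.png',c2)
```

```text
p1 zmax 1237.4 top pts 1 [ 342.7  264.6 1237.4] z med [-2.5  1.9 45.7 49.6]
p2 zmax 1237.4 top pts 2 [ 342.7  264.6 1237.4] z med [-2.9  1.3 10.4 33.7]
p3 zmax 1237.4 top pts 3 [ 342.7  264.6 1237.4] z med [-1.8  2.5 24.6 27.4]
p4 zmax 1237.4 top pts 1 [ 342.7  264.6 1237.4] z med [-2.8  2.2 21.5 58.1]
p5 zmax 1237.4 top pts 2 [ 342.7  264.6 1237.4] z med [-2.7  1.4 14.5 45.2]
cA zmax 1237.4 top pts 18 [ 342.7  264.6 1237.4] z med [-2.   2.8 68.1 70.9]
cB zmax 1237.4 top pts 21 [ 342.7  264.6 1237.4] z med [-2.4  2.1 33.7 36.6]
dish zmax 1237.4 top pts 11 [ 342.7  264.6 1237.4] z med [-107.     4.3    7.6   10.5]
tq zmax 1237.4 top pts 13 [ 342.7  264.6 1237.4] z med [-2.8  3.  67.6 70.1]
l1 zmax 1237.4 top pts 2 [ 342.7  264.6 1237.4] z med [-2.8  3.1 32.4 43.4]
l2 zmax 1237.4 top pts 7 [ 342.7  264.6 1237.4] z med [-2.6  8.  45.  48.5]
```

View pics/c1.png

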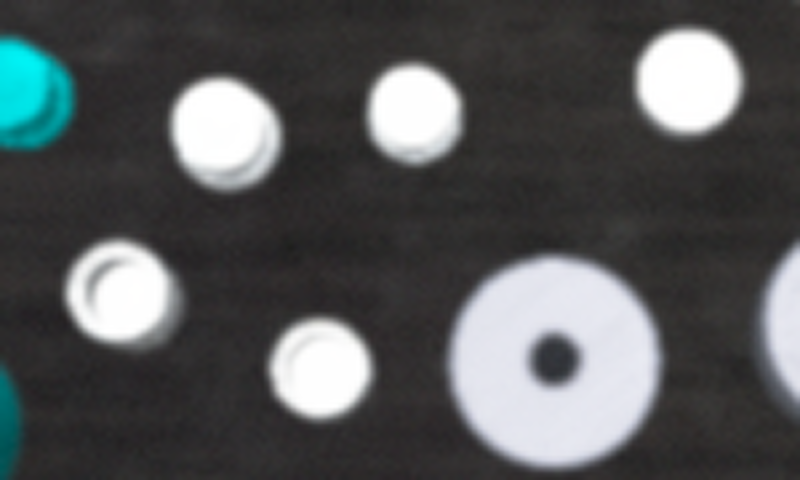

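View pics/c2.png

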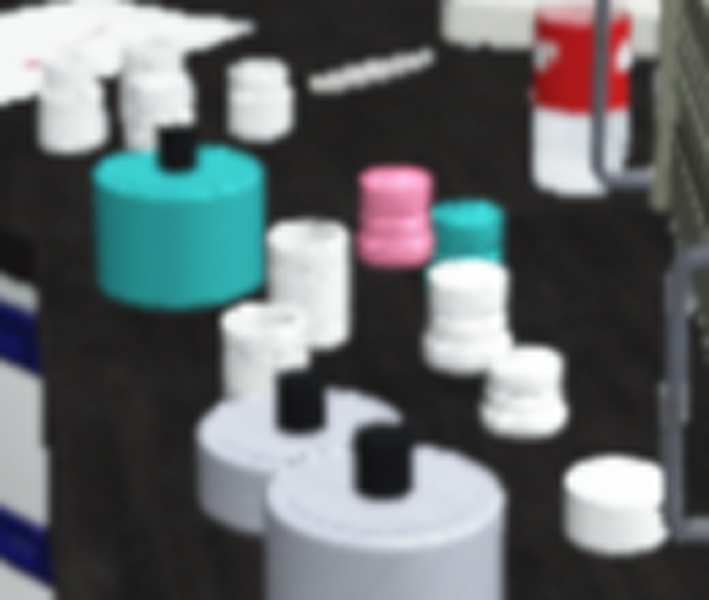

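Candidates (top-image pixels):
- p1 (187,160): closed top, about 50 mm high. This is the piece.
- p2 (222,156): closed top but only 34 mm high.
- p3 (274,150): the low disc.
- p4 (168,190) and p5 (205,204): open bores.
- Pink (120,163) and turquoise (148,152): look-alikes.

The cover at (308,196) is 68 mm high, so it's the tall one. (249,202) is 34 mm high. Both crops agree with this.

Run:
```python
from h import *
a=load('top0');A=cloud(a);D=a['depth']
hsv=cv2.cvtColor(a['pixels'],cv2.COLOR_BGR2HSV)
def box(u,v,r,lo,hi):
    m=np.zeros(D.shape,bool);m[v-r:v+r+1,max(0,u-r):u+r+1]=1
    return m&(D>0)&(A[...,2]>lo)&(A[...,2]<hi)
def fit(m,z):
    c=cv2.findContours(m.astype('u1'),0,1)[0];c=max(c,key=len)
    P=onplane(a,c.reshape(-1,2),z)[:,:2].astype('f4');(x,y),r=cv2.minEnclosingCircle(P)
    return np.round([x,y,2*r],1)
for n,u,v,z in [('p1',187,160,50),('p2',222,156,34),('p3',274,150,26),('p4',168,190,58),('p5',205,204,47),('pink',120,163,50),('tq',148,152,50),('cA',308,196,68),('cB',249,202,34)]:
    m=box(u,v,30 if n[0]=='c' else 14,z-8,z+8);print(n,m.sum(),np.median(A[m],0).round(1),A[m].mean(0).round(1),fit(m,z))
# knob, dish by intensity
V=hsv[...,2]
for n,u,v,z,r in [('knob',308,196,96,12),('mark',368,198,6,20)]:
    m=np.zeros(V.shape,bool);m[v-r:v+r+1,u-r:u+r+1]=1;m&=V<110
    k,l,s,c=cv2.connectedComponentsWithStats(m.astype('u1'));i=1+s[1:,4].argmax();print(n,s[i],onplane(a,[c[i]],z),fit(l==i,z))
m=np.zeros(V.shape,bool);m[168:230,338:400]=1;m&=V>140;print('dish',fit(m,14))
# instrument front
m=box(205,70,140,60,230);m[:, :]=m&(np.indices(V.shape)[0]<150);Q=A[m&(A[...,2]<230)]
print('instr x min',np.percentile(Q[:,0],[.5,2,10]),)
for y in range(-150,500,50):
    q=Q[abs(Q[:,1]-y)<25];
    if len(q):print(y,np.percentile(q[:,0],[0,1,5]).round(),q[:,2].max().round())
```

```text
p1 204 [546.4 413.7  48.6] [546.  413.4  48.7] [545.7 413.7  41.9]
p2 160 [558.7 322.7  33.1] [559.  321.9  33.1] [558.8 321.6  37.3]
p3 263 [574.6 187.3  25.9] [574.3 187.   25.7] [574.4 186.9  48.9]
p4 118 [465.8 459.1  58.7] [465.  458.2  58.1] [464.6 457.7  44.6]
p5 92 [429.9 363.2  47.1] [430.  362.9  47.1] [429.8 362.9  43. ]
pink 210 [534.7 587.1  47.8] [534.3 587.3  47.8] [533.3 586.6  42.9]
tq 202 [564.6 516.4  48.2] [565.1 516.1  48.2] [564.9 515.5  41.3]
cA 1136 [450.9 104.5  68.9] [451.7 104.1  68.7] [452.  103.4  99.8]
cB 1081 [434.2 251.8  34.5] [434.8 251.8  34.6] [435.1 251.7  99.4]
knob [305 191   9   9  65] [[451.3389258  103.70708258  96.        ]] [450.9 103.3  22.1]
mark [358 188  20  21 326] [[453.24179304 -63.5222285    6.        ]] [453.2 -63.6  53.9]
dish [453.2 -62.8 126.2]Traceback (most recent call last):
  File "<stdin>", line 21, in <module>
    return _quantile_unchecked(
        a, q, axis, out, overwrite_input, method, keepdims, weights)
    return _ureduce(a,
                    func=_quantile_ureduce_func,
    ...<5 lines>...
                    overwrite_input=overwrite_input,
                    method=method)
    r = func(a, **kwargs)
    result = _quantile(arr,
                       quantiles=q,
    ...<2 lines>...
                       out=out,
                       weights=wgt)
    slices_having_nans = np.isnan(arr[-1, ...])
                                  ~~~^^^^^^^^^
IndexError: index -1 is out of bounds for axis 0 with size 0
```

```bash
cat >> h.py <<'E'
def delta(x,y,z):
    s=state();R=cv2.Rodrigues(np.array(s['tcp_rot']))[0]
    print('t',s['time'],'pos',s['eef_pos'].round(1),'shift m',(R.T@(np.array([x,y,z])-s['eef_pos'])/1000).round(4),'yaxis',R[:,1].round(3))
E
python3 -c "
from h import *
delta(546,413.5,150)"
```

```text
t 0.1 pos [204.3 695.2 234.8] shift m [-0.4072 -0.1738  0.0851] yaxis [ 0.282  0.959 -0.001]
```

>>> servo_tool([
  [[0.085,-0.05,-0.02,0.0,0],[0.085,-0.1,-0.043,0.0,0],[0.085,-0.15,-0.064,0.0,0],[0.085,-0.2,-0.085,0.01,0],[0.085,-0.25,-0.107,0.03,0],[0.085,-0.3,-0.128,0.05,0],[0.085,-0.35,-0.15,0.07,0],[0.085,-0.385,-0.164,0.08,0],[0.085,-0.4,-0.171,0.084,0],[0.085,-0.407,-0.174,0.085,0],[0.085,-0.407,-0.174,0.085,0],[0.085,-0.407,-0.174,0.085,0]],
], squeeze=25)

```text
time: 1.6
eef_pos: [544.6, 415.6, 151.1]
tcp_rot: [-0.444, -3.11, -0.002]
wrist_force: [0.1, 0.3, 0.8]
finger_gap: 0.913
finger_force: 0.0
```

```bash
python3 -c "
from h import *
delta(546,413.5,38)
w=snap('wrist','w1')
W=cloud(w);m=(w['depth']>0)&(abs(W[...,2]-49)<5)&(abs(W[...,0]-546)<40)&(abs(W[...,1]-413)<40)
print(m.sum(),W[m].mean(0),W[m].min(0),W[m].max(0))
"
```

```text
t 1.6 pos [544.6 415.6 151.1] shift m [-0.002  -0.0017  0.1131] yaxis [0.28  0.96  0.001]
1484 [546.31940731 416.55437117  49.1735433 ] [526.621406   395.88468933  44.1922857 ] [567.71906825 436.605927    52.83207219]
```

View pics/w1.png

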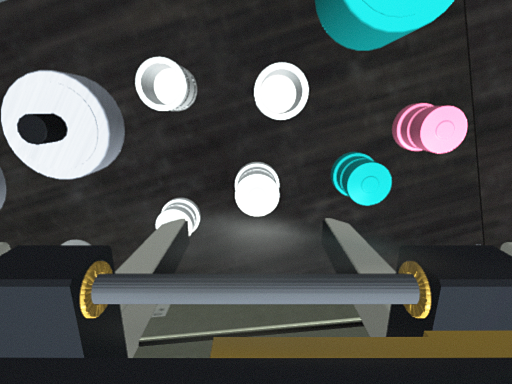

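The wrist view shows the piece's closed top at (257,190), centred between the jaws, with p2 at (180,213) off to one side. I'll descend and grip.

>>> servo_tool([
  [[0.085,-0.001,-0.001,0.02,0],[0.085,-0.001,-0.001,0.05,0],[0.085,-0.001,-0.001,0.08,0],[0.085,-0.001,-0.001,0.1,0],[0.085,-0.001,-0.001,0.11,0],[0.085,-0.001,-0.001,0.113,0],[0.085,-0.001,-0.001,0.113,0],[0.03,-0.001,-0.001,0.113,0],[0.03,-0.001,-0.001,0.113,0],[0.03,-0.001,-0.001,0.113,0],[0.03,-0.001,-0.001,0.113,0],[0.03,-0.001,-0.001,0.113,0]],
], squeeze=25)

```text
time: 3.15
eef_pos: [546.7, 412.9, 37.8]
tcp_rot: [0.447, 3.109, 0.001]
wrist_force: [-0.3, -0.2, 0.4]
finger_gap: 0.463
finger_force: 25.0
```

>>> servo_tool([
  [[0.03,0,0,-0.01,0],[0.03,0,0,-0.03,0],[0.03,0,0,-0.06,0],[0.03,0,0,-0.09,0],[0.03,0,0,-0.115,0],[0.03,0,0,-0.13,0],[0.03,0,0,-0.13,0],[0.03,0,0,-0.13,0]],
])

```text
time: 4.15
eef_pos: [546.1, 412.4, 166.9]
tcp_rot: [-0.447, -3.109, 0.001]
wrist_force: [0.0, 0.3, -2.5]
finger_gap: 0.46
finger_force: 24.9
```

```bash
python3 -c "
from h import *
delta(453.2,-63,168)
w=snap('wrist','w2');s=snap('side','s2')
cv2.imwrite('pics/w2s.png',np.hstack([cv2.resize(w['pixels'],(400,300)),cv2.resize(s['pixels'][80:260,150:390],(400,300))]))
"
```

```text
t 4.15 pos [546.1 412.4 166.9] shift m [-0.0448 -0.4823 -0.0006] yaxis [ 0.282  0.959 -0.001]
```

View pics/w2s.png

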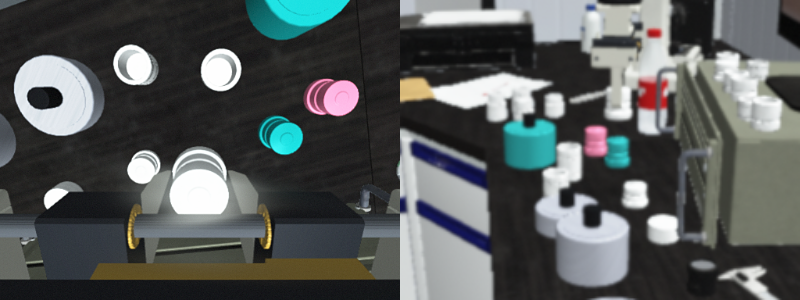

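The wrist view shows the piece held between the pads at about (198,190), and the 2.5 N wrist force fits its weight. Moving to the dish.

>>> servo_tool([
  [[0.03,-0.002,-0.02,0,0],[0.03,-0.006,-0.06,0,0],[0.03,-0.011,-0.11,0,0],[0.03,-0.015,-0.16,0,0],[0.03,-0.02,-0.21,0,0],[0.03,-0.024,-0.26,0,0],[0.03,-0.029,-0.31,0,0],[0.03,-0.034,-0.36,0,0],[0.03,-0.039,-0.41,0,0],[0.03,-0.042,-0.45,0,0],[0.03,-0.044,-0.475,0,0],[0.03,-0.045,-0.482,0,0]],
])

```text
time: 5.75
eef_pos: [452.3, -64.6, 167.6]
tcp_rot: [-0.453, -3.108, 0.001]
wrist_force: [-0.5, 0.1, -0.7]
finger_gap: 0.459
finger_force: 24.9
```

>>> servo_tool([
  [[0.03,0,0,0,0],[0.03,0,0,0,0],[0.03,0,0,0,0]],
])

```text
time: 6.12
eef_pos: [454.0, -61.5, 167.6]
tcp_rot: [0.445, 3.11, 0.0]
wrist_force: [0.1, 0.2, -1.2]
finger_gap: 0.459
finger_force: 24.9
```

```bash
python3 -c "
from h import *
delta(453.2,-63,46)
w=snap('wrist','w3');a=snap('side','s3')
p=state()['eef_pos'];W=cloud(w);z=p[2]+12
m=(w['depth']>0)&(abs(W[...,2]-z)<4)&(abs(W[...,:2]-p[:2]).max(-1)<32)&(w['pixels'].min(-1)>190)
print(z,m.sum(),W[m].mean(0),W[m].min(0),W[m].max(0))
S=cloud(a);m=(a['depth']>0)&(abs(S[...,:2]-p[:2]).max(-1)<30)&(a['pixels'].min(-1)>170)&(S[...,2]<p[2]+20)
print(m.sum(),S[m].min(0),S[m].max(0),np.median(S[m],0))
# dish ring from wrist
m=(w['depth']>0)&(W[...,2]<30)&(abs(W[...,:2]-[453,-63]).max(-1)<75)&(w['pixels'].min(-1)>120)
print('ring',m.sum(),W[m].min(0),W[m].max(0))
cv2.imwrite('pics/w3s.png',np.hstack([cv2.resize(w['pixels'],(400,300)),cv2.resize(a['pixels'][140:320,150:390],(400,300))]))
"
```

```text
t 6.125 pos [454.  -61.5 167.6] shift m [ 0.0004 -0.0017  0.1216] yaxis [0.28 0.96 0.  ]
179.60828577968314 3648 [451.22295715 -60.86064555 179.21826405] [433.37794635 -82.21779376 175.69550994] [471.03576303 -36.29155878 181.73787429]
545 [424.18840425 -91.72829543   2.99649903] [483.88069764 -31.98964294 186.58765066] [457.85552209 -78.48337561 142.5285668 ]
ring 5666 [ 391.50504884 -121.05557063   -0.97238317] [515.75856978   4.28104658  16.81325287]
```

View pics/w3s.png

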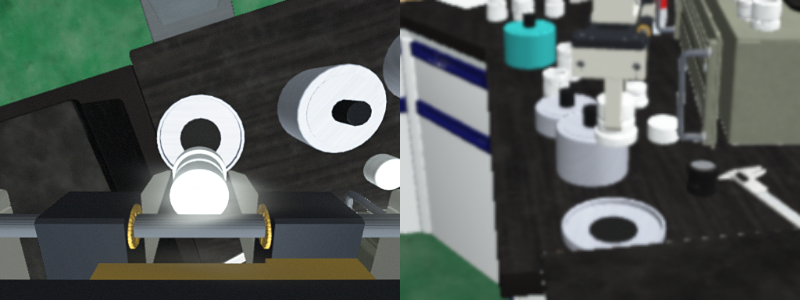

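The wrist view shows the held piece at (198,190) above the dish at (202,135). The side view shows the dish mark at about (278,278) in the full frame. I'll cross-check the dish centre in the side view.

```bash
python3 -c "
from h import *
for f,u,v,z in [('s3',278,278,6),('w3',256,170,6)]:
    a=load(f);g=a['pixels'].max(-1)
    m=np.zeros(g.shape,bool);m[v-30:v+30,u-45:u+45]=1
    k,l,s,c=cv2.connectedComponentsWithStats((m&(g<100)).astype('u1'))
    i=l[v,u];print(f,i,s[i],c[i],onplane(a,[c[i]],z))
"
```

```text
s3 2 [264 270  28  15 336] [277.58333333 277.33630952] [[453.00826052 -60.48553719   6.        ]]
w3 3 [ 231  152   52   42 1631] [256.57265481 172.24463519] [[448.49722441 -57.87128189   6.        ]]
```

>>> servo_tool([
  [[0.03,0.001,0,0.02,0],[0.03,0.001,0,0.05,0],[0.03,0.001,0,0.08,0],[0.03,0.001,0,0.1,0],[0.03,0.001,0,0.112,0],[0.03,0.001,0,0.117,0],[0.03,0.001,0,0.12,0],[0.03,0.001,0,0.121,0],[0.03,0.001,0,0.122,0],[0.03,0.001,0,0.1225,0],[0.03,0.001,0,0.123,0],[0.03,0.001,0,0.123,0]],
])

```text
time: 7.72
eef_pos: [452.9, -62.2, 44.7]
tcp_rot: [0.447, 3.109, 0.0]
wrist_force: [0.0, -0.3, -1.2]
finger_gap: 0.46
finger_force: 24.9
```

>>> servo_tool([
  [[0.03,0,0,0.0005,0],[0.03,0,0,0.001,0],[0.03,0,0,0.001,0]],
])

```text
time: 8.1
eef_pos: [452.9, -62.2, 43.7]
tcp_rot: [0.447, 3.109, -0.0]
wrist_force: [-0.6, -0.5, 0.3]
finger_gap: 0.462
finger_force: 25.0
```

>>> servo_tool([
  [[0.047,0,0,0,0],[0.055,0,0,0,0],[0.07,0,0,0,0],[0.08,0,0,0,0],[0.08,0,0,0,0],[0.08,0,0,-0.01,0],[0.08,0,0,-0.03,0],[0.08,0,0,-0.06,0],[0.08,0,0,-0.09,0],[0.08,0,0,-0.12,0],[0.08,0,0,-0.13,0],[0.08,0,0,-0.13,0]],
])

```text
time: 9.6
eef_pos: [453.1, -62.3, 174.1]
tcp_rot: [0.447, 3.108, 0.0]
wrist_force: [-0.2, -0.5, -0.4]
finger_gap: 0.858
finger_force: 0.0
```

```bash
python3 -c "
from h import *
delta(451.3,104.5,140)
"
```

```text
t 9.6 pos [453.1 -62.3 174.1] shift m [0.0488 0.1595 0.0341] yaxis [0.282 0.959 0.   ]
```

>>> servo_tool([
  [[0.08,0.006,0.02,0,0],[0.08,0.015,0.05,0,0],[0.08,0.027,0.09,0,0],[0.08,0.039,0.13,0.01,0],[0.08,0.046,0.152,0.025,0],[0.08,0.049,0.1595,0.034,0],[0.08,0.049,0.1595,0.034,0],[0.08,0.049,0.1595,0.034,0]],
])

```text
time: 10.6
eef_pos: [450.8, 103.5, 139.6]
tcp_rot: [-0.45, -3.109, 0.001]
wrist_force: [0.5, -1.4, 0.2]
finger_gap: 0.866
finger_force: 0.0
```

```bash
python3 -c "
from h import *
delta(451.3,104.5,89)
w=snap('wrist','w4');a=snap('side','s4');t=snap('top','t4')
cv2.imwrite('pics/w4s.png',np.hstack([cv2.resize(w['pixels'],(400,300)),cv2.resize(a['pixels'][140:320,150:390],(400,300))]))
A=cloud(a);m=(a['depth']>0)&(abs(A[...,2]-98)<30)&(a['pixels'].max(-1)<70)&(abs(A[...,:2]-[451,104]).max(-1)<30)
v,u=np.nonzero(m);print('knob side',m.sum(),u.min(),u.max(),v.min(),v.max(),A[m].mean(0))
W=cloud(w);m=(w['depth']>0)&(abs(W[...,2]-96)<4)&(abs(W[...,:2]-[451,104]).max(-1)<25)
print('knob wrist',m.sum(),W[m].mean(0),W[m].min(0),W[m].max(0))
P=cloud(t);m=(t['depth']>0)&(abs(P[...,2]-54)<7)&(abs(P[...,:2]-[453,-62]).max(-1)<30)&(t['pixels'].min(-1)>150)
print('piece top',m.sum(),P[m].mean(0))
"
```

```text
t 10.6 pos [450.8 103.5 139.6] shift m [-0.0002  0.0012  0.0506] yaxis [ 0.283  0.959 -0.001]
knob side 117 260 270 203 215 [451.96482099  95.56995014  86.6089296 ]
knob wrist 915 [451.74421553 105.49578911  96.36256404] [439.8629445   92.74602714  92.10402701] [465.2231289  117.86848585  98.49618851]
piece top 0 [nan nan nan]<string>:11: RuntimeWarning: Mean of empty slice.
  ret = um.true_divide(
```

View pics/w4s.png

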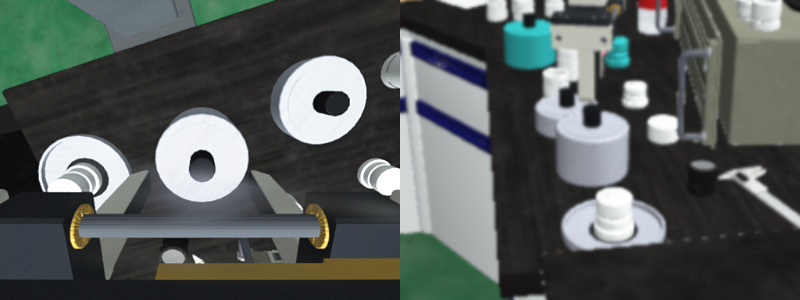

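The side view shows the piece upright on the dish mark at crop (613,215). The wrist view has the tall cover's knob at (203,165), between the jaws. I'll descend and grip the knob.

>>> servo_tool([
  [[0.07,0,0.001,0.01,0],[0.07,0,0.001,0.025,0],[0.07,0,0.001,0.038,0],[0.07,0,0.001,0.046,0],[0.07,0,0.001,0.05,0],[0.07,0,0.001,0.05,0],[0.015,0,0.001,0.05,0],[0.015,0,0.001,0.05,0],[0.015,0,0.001,0.05,0],[0.015,0,0.001,0.05,0],[0.015,0,0.001,0.05,0],[0.015,0,0.001,0.05,0]],
], squeeze=35)

```text
time: 12.25
eef_pos: [451.1, 105.7, 89.6]
tcp_rot: [0.447, 3.11, 0.0]
wrist_force: [0.3, 0.7, -0.3]
finger_gap: 0.269
finger_force: 35.0
```

>>> servo_tool([
  [[0.015,0,0,0,0],[0.015,0,0,-0.005,0],[0.015,0,0,-0.02,0],[0.015,0,0,-0.045,0],[0.015,0,0,-0.075,0],[0.015,0,0,-0.1,0],[0.015,0,0,-0.11,0],[0.015,0,0,-0.11,0],[0.015,0,0,-0.11,0]],
])

```text
time: 13.38
eef_pos: [450.6, 105.5, 198.8]
tcp_rot: [-0.447, -3.108, 0.001]
wrist_force: [0.1, -0.3, -2.2]
finger_gap: 0.269
finger_force: 35.0
```

```bash
python3 -c "
from h import *
delta(453,-62,199)
"
```

```text
t 13.375 pos [450.6 105.5 198.8] shift m [-4.95e-02 -1.60e-01 -1.00e-04] yaxis [ 0.282  0.959 -0.001]
```

>>> servo_tool([
  [[0.015,-0.005,-0.015,0,0],[0.015,-0.012,-0.04,0,0],[0.015,-0.022,-0.07,0,0],[0.015,-0.031,-0.1,0,0],[0.015,-0.04,-0.13,0,0],[0.015,-0.046,-0.15,0,0],[0.015,-0.0485,-0.158,0,0],[0.015,-0.0495,-0.16,0,0],[0.015,-0.0495,-0.16,0,0],[0.015,-0.0495,-0.16,0,0]],
])

```text
time: 14.62
eef_pos: [453.5, -61.1, 199.6]
tcp_rot: [-0.445, -3.11, -0.0]
wrist_force: [0.0, 0.7, -2.2]
finger_gap: 0.272
finger_force: 35.0
```

```bash
python3 -c "
from h import *
delta(453,-62,95.6)
a=snap('side','s5');w=snap('wrist','w5')
cv2.imwrite('pics/w5s.png',np.hstack([cv2.resize(w['pixels'],(400,300)),cv2.resize(a['pixels'][140:320,150:390],(400,300))]))
"
```

```text
t 14.625 pos [453.5 -61.1 199.6] shift m [ 0.0002 -0.001   0.104 ] yaxis [0.281 0.96  0.   ]
```

View pics/w5s.png

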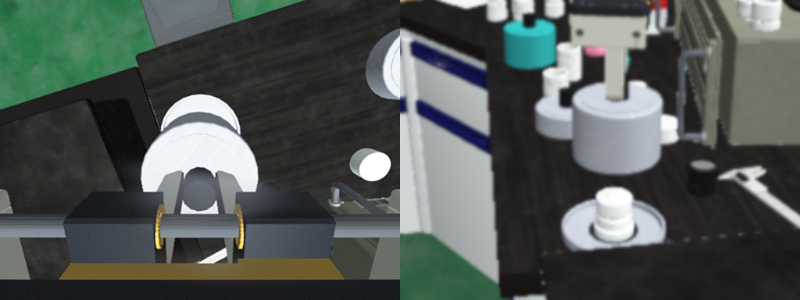

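The side view shows the cover hanging level, centred over the piece at crop (615,130). The piece still stands at (613,215). Lowering it.

>>> servo_tool([
  [[0.015,0,0,0.015,0],[0.015,0,0,0.035,0],[0.015,0,0,0.055,0],[0.015,0,0,0.072,0],[0.015,0,0,0.085,0],[0.015,0,0,0.093,0],[0.015,0,0,0.097,0],[0.015,0,0,0.1,0],[0.015,0,0,0.102,0],[0.015,0,0,0.103,0],[0.015,0,0,0.1035,0],[0.015,0,0,0.1035,0]],
])

```text
time: 16.23
eef_pos: [453.5, -61.9, 96.2]
tcp_rot: [0.447, 3.109, 0.0]
wrist_force: [-0.8, 0.0, -3.5]
finger_gap: 0.271
finger_force: 35.0
```

>>> servo_tool([
  [[0.015,0,0,0.0005,0],[0.015,0,0,0.001,0],[0.015,0,0,0.001,0]],
])

```text
time: 16.6
eef_pos: [453.6, -61.9, 95.6]
tcp_rot: [0.447, 3.109, -0.0]
wrist_force: [-2.0, 0.4, 7.1]
finger_gap: 0.269
finger_force: 35.0
```

Contact came at the expected floor height (95.6 mm, 7 N). I'll release and retreat.

>>> servo_tool([
  [[0.03,0,0,0,0],[0.04,0,0,0,0],[0.055,0,0,0,0],[0.06,0,0,0,0],[0.06,0,0,-0.01,0],[0.06,0,0,-0.04,0],[0.06,0,0,-0.08,0],[0.06,0,0,-0.12,0],[0.06,0,0,-0.14,0],[0.06,0,0,-0.14,0]],
])

```text
time: 17.85
eef_pos: [454.1, -62.0, 237.0]
tcp_rot: [0.447, 3.106, 0.001]
wrist_force: [0.7, 0.6, 0.2]
finger_gap: 0.645
finger_force: 0.0
```

```bash
python3 -c "
from h import *
delta(453,-62,240)
a=snap('side','s6');w=snap('wrist','w6')
cv2.imwrite('pics/w6s.png',np.hstack([cv2.resize(w['pixels'],(400,300)),cv2.resize(a['pixels'][190:310,210:350],(350,300))]))
W=cloud(w);m=(w['depth']>0)&(abs(W[...,2]-74)<8)&(abs(W[...,:2]-[453,-62]).max(-1)<70)
P=W[m];C=np.linalg.lstsq(np.c_[P[:,:2]-P[:,:2].mean(0),np.ones(len(P))],P[:,2],rcond=None)[0];print('cover top: slopes, z',C,P.min(0),P.max(0))
m=(w['depth']>0)&(W[...,2]<22)&(W[...,2]>9)&(abs(W[...,:2]-[453,-60]).max(-1)<70)&(w['pixels'].min(-1)>120);print('rim',W[m].min(0),W[m].max(0))
"
```

```text
t 17.85 pos [454.1 -62.  237. ] shift m [ 0.001  -0.0003 -0.003 ] yaxis [0.282 0.959 0.001]
cover top: slopes, z [ 3.88746945e-03 -1.81957583e-03  7.51849147e+01] [ 405.18998418 -112.29530814   66.23511705] [504.2569361  -13.18660099  81.84062355]
rim [ 391.27582935 -120.48737411    9.01981445] [489.86047385   1.20789753  21.0340731 ]
```

View pics/w6s.png

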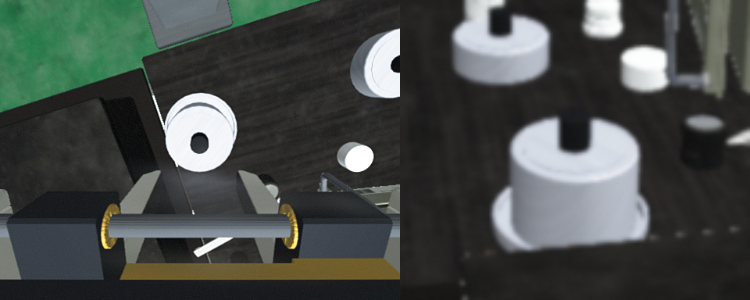

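The side view shows the cover inside the dish rim at crop (573,190). Its top is level (slope under 0.4%) at about 74–75 mm, which matches standing on the floor (6+68). The gripper is clear of everything.

```bash
python3 -c "
from plant import ctrl
print(ctrl.sign_off())"
```

```text
the job is handed in; nothing more can be done
None
```

The tall closed-top piece stands in the middle of the dish under the tall steel cover, which sits level on the dish floor inside its rim; I handed the job in at about 18 s, with the gripper clear.

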